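Snug the quake stay up to the pressure cooker and clamp it

ROBOT

A 7-joint arm with a two-finger parallel gripper is mounted at the origin on the work surface. World frame = base frame: x ahead of the robot, y to its left, z up, the work surface at z = 0. Lengths are in m, angles in rad, forces in N, time in s.
With the tool pointing down it reaches from about 0.4 to 0.875 m from the base axis. Payload 19.3 kg.
Tool frame: the origin (TCP) lies at the very end of the fingers, on their centre line; the grasp point (between the pads) lies 19 mm behind it; z points along the fingers, y is the line along which they close (so a half turn about z gives the same grasp; the last joint's range is limited). The gripper opens to 85 mm and grips with 20 to 120 N. Pads are 22 mm wide; open, the fingers measure 114 mm over their backs; the gripper's body (76 mm by 85 mm) begins 54 mm behind the grasp point. The pads swing forward as they close: fully open they stand 13 mm farther back than shut.
Start: joints at [-1.397, 0.521, -0.036, 1.599, 0.021, 1.021, -0.113], TCP at [0.151, 0.607, 0.231] pointing down, gripper open.
Joint ranges: [-2.91, 2.91], [-0.3, 2.13], [-1.5, 1.42], [0.17, 2.43], [-1.26, 4.41], [0.16, 1.93], [-2.52, 2.52]. Speed limits (rad/s): [1.89, 1.89, 2.39, 2.39, 3.01, 3.01, 3.01].

INTERFACE

Orientations are given as [roll, pitch, yaw] about the fixed x, y, z axes, in that order (R = Rz(yaw) Ry(pitch) Rx(roll)).
In Python, from workcell import bot gives the robot as it stands.
- The arm moves only by the tool carry_out, never from a script. Its argument "rows" is a list that holds one entry, the list of rows, each a list of 4 numbers: the shift along the tool's x, y, z in m, then the turn about the tool's z in degrees. In form: [[[x, y, z, twist], ...]]. A call has 1 to 12 rows; each row is the pose to reach, as a shift and turn from the pose commanded when the call began, along the tool's axes at that moment; what a row does not reach only later rows make up. A row lasts 1/12 s, in which the tool goes at most 41.7 mm and 7.16 degrees, less where a joint would pass 70% of its speed; a pose out of reach is approached as far as the arm can. A call with a gripper value outside its range is refused whole. "grip" is the finger opening in m, from 0 to 0.0854, set as the call begins (left out, the last holds). The fingers move at their own pace and stop on an object; "grip_force" is the grip in N (left out, the last holds). Time passes only in rows, so rows that repeat a pose let the fingers close. It gives the time, the measured TCP pose, the force, the opening and the grip force at its end, in the units of the state.
- bot.observe(): the state, without advancing time (a new reading comes with each control period).
- bot.grab_frame(name): name is "scene" or "side" or "wrist"; returns a dict with "pixels" (384x512x3 uint8, red, green, blue), "K" (3x3 intrinsics, pixels), "pose" (4x4, takes a point from camera to world coordinates). Camera axes: x right, y down, z forward; pixel columns grow to the right and rows downward; lengths in m; the calibration is good to about 2 mm. A picture is of the moment at which its call begins. There is no depth.
- bot.job_done(): hands the job in; it is judged then, once.
Trained networks look in a picture, given as the dict that the camera call returned (one of the last four; its "shot" number tells which), for a name from the list of things; names that differ only in an ending like _2 or _b are one class to them, and where a whole thing is asked for, a point or a joint stands for the part that bears it (a point fixed in the world has none). Each returns a list of dicts, best first, with "conf" (0 to 1); they miss things now and then, are a little off and sometimes report something else, mostly with a low value. They report only what shows in the picture. A call takes as long as a camera call.
- bot.look_for(picture, label): "position" ([column, row] in pixels, amid what is visible of it).
- bot.regions_of(picture, label): "region" (384x512 bool, what is visible of it) and "position" ([column, row] in pixels, amid what is visible of it).
- bot.spot_point(picture, label): "position" ([column, row] in pixels: a listed point, or the origin of a listed thing).
The state is a dict: "clock": time; "qpos": joint angles; "qd": joint speeds; "joint_efforts": joint torques, N m; "position": TCP position; "tool_rot": TCP orientation; "force": force on the tool from outside, world axes, zero at the start; "moment": the same for the moment, N m; "grip_width": finger opening in m; "finger_force": force on a finger pad.
Only numpy, scipy, OpenCV 4.12 (cv2) and the standard library are available. Lean on these libraries where they do the work, as an engineer would, in place of code of your own. Each camera call takes 0.05 s, during which the arm holds its last target. There are 200 camera calls.

TASK

The pressure cooker has to be kept from walking about on its trivet: loosen the red clamp knob of the stay beside it, push the sliding bar by its blue tab until the rubber pad just meets the cooker's wall (touching, or with no more than about 5 mm left), then turn the knob clockwise until it is tight again and let go. Do not shove the cooker along or tip it, and leave the jug, tongs, container, mug and spice jar where they are.

Things in the scene. Friction and masses are not known exactly. Their poses are not given: they have to be found in the camera images.
- knob_grip (a point): centre of the clamp knob's red grip bar, where to pinch it, 80 mm above the counter; it stays put as the knob turns. The grip bar is 60 mm long (own y axis), 14 mm thick (own x axis), 24 mm tall (68 to 92 mm above the counter); z is up. Below it a steel stem 16 mm thick and a black collar 36 mm across, top at 58 mm, sit on the stay's clamp block.
- stay: aluminium clamp block fixed to the counter, origin under its centre; the sliding bar runs through it along own y, +y towards the cooker. Block 56 mm (x) by 70 mm (y), top 48 mm above the counter; foot plate 90 x 80 mm, 8 mm high.
- knob (a joint): turn of the clamp knob in rad, growing clockwise seen from above (tightening): 0 = fully loose at its stop, red grip bar in line with the sliding bar; 1.4 = fully tight at its stop, grip bar nearly across. Below 0.6 the bar slides freely; from 0.7 up it is gripped (20 N or more when tight); 1.1 and more is tight. Starts at 1.2 to 1.38. Needs a firm pinch (0.2 to 0.5 N m); stays where left.
- slide_bar (a joint): travel of the sliding bar in m, 0 = drawn back, 0.14 = fully out towards the cooker. Free, it takes about 2 N plus a little with speed, and stays where it is left.
- tab_face (a point): middle of the rear face (away from the cooker) of the blue push tab at the tail of the sliding bar, 45 mm above the counter. The tab is an upright plate 60 mm wide (own x axis), 8 mm thick, from 12 to 78 mm above the counter. Own y is the direction in which the bar slides towards the cooker: push here along it. The counter behind it is clear for 80 mm.
- pad_face (a point): middle of the front face of the black rubber pad on the other end of the sliding bar, 38 mm above the counter, 362 mm ahead of tab_face. The flat pad is 90 mm wide (own x axis) and 48 mm tall; own y points out of the face, along the slide, towards the cooker; z is up.
- cooker_mid (a point): on the upright axis of the aluminium pressure cooker, 46 mm above the counter. Its wall is an upright cylinder of radius 105 mm, so the pad meets it when this point is 105 mm ahead of pad_face along pad_face's y. Loose, 2 to 3.4 kg, 210 mm tall overall, on a fixed orange trivet 8 mm thick, 224 mm across. Long handle on own +x and short one on -x, above 120 mm.
- jug_mid (a point): glass measuring jug, half-way up: 100 mm across, 125 mm tall, handle to 86 mm from the axis along own y. Leave alone.
- tongs_mid (a point): steel tongs lying on the counter 100 to 130 mm beside the sliding bar: 245 mm long (own y axis), 62 mm wide, 12 mm high. Leave alone.
- container_mid (a point): clear plastic container with green clip-on lid, half-way up: 116 x 148 x 70 mm. Leave alone.
- mug: blue ceramic mug 80 mm across, 92 mm tall, origin under its centre. Leave alone.
- spice_jar: amber spice jar 52 mm across, 95 mm tall, origin under its centre. Leave alone.

How it is judged:
On the way, in this order (a step that is already met when the one before it is completed fails the run):
1. the clamp knob is turned loose (below 0.6 rad) (value of joint knob below 0.6 rad), for 0.2 s.
2. with the knob loose, the bar is pushed out until the pad is within 5 mm of the cooker's wall (y of cooker_mid in the frame of pad_face below 0.11 m and value of joint knob below 0.6 rad), for 0.2 s.
At the end, for the whole second after the job is handed in: The knob is tight (turned clockwise past 1.1 rad), the pad touches the cooker's wall or stands within 5 mm of it, the cooker stands still within 10 mm of where it began, and the bar is at rest (value of joint knob above 1.1 rad and y of cooker_mid in the frame of pad_face below 0.11 m and distance of cooker_mid from where it was at the start of the episode below 0.01 m and linear speed of cooker below 0.01 m/s and velocity of joint slide_bar between -0.005 and 0.005 m/s).
It fails at once if the cooker is tipped by more than about 6 degrees or shoved more than 20 mm (angle between cooker_mid's own z axis and vertical above 0.1 rad or distance of cooker_mid from where it was at the start of the episode above 0.02 m).
It fails at once if the jug, tongs, container, mug or spice jar is moved more than 20 mm (distance of any of jug_mid, tongs_mid, container_mid, mug, spice_jar from where it was at the start of the episode above 0.02 m).
It also fails if it takes over 67 s, if anything falls off the work surface, if the arm or the gripper's body presses on something with over 40 N, if the wrist force passes 120 N, or if a joint passes its speed limit or range.

## Working session

There is one attempt and no reset: what is moved stays moved. The work goes in short steps, Python scripts to look and compute and a tool call to move; the robot and the scene stay as the last step left them, time stands still between calls to the robot, and variables do not carry over. Pictures are saved under pics/ and viewed, at most 10 in all, crops included, and the job is handed in when it is done.

Besides the shell and the picture viewer there is one more tool, called after "Request:" by a JSON object that holds its "api" and its "payload", one argument or row to a line. carry_out: Moves the arm, as the interface text tells. Its arguments: {"type":"object","properties":{"rows":{"type":"array","items":{"type":"array","items":{"type":"array","items":{"type":"number"}}}},"grip":{"type":"number"},"grip_force":{"type":"number"}},"required":["rows"]}

```bash
mkdir -p pics
cat > h.py <<'E'
import numpy as np, cv2
from workcell import bot
def ray(f,p):
    K=np.array(f["K"]);T=np.array(f["pose"])
    d=T[:3,:3]@np.linalg.solve(K,[p[0],p[1],1.]);return T[:3,3],d
def atz(f,p,z):
    o,d=ray(f,p);return o+d*(z-o[2])/d[2]
def tri(rs):
    A=0;b=0
    for o,d in rs:
        d=d/np.linalg.norm(d);P=np.eye(3)-np.outer(d,d);A=A+P;b=b+P@o
    return np.linalg.solve(A,b)
def save(f,n): cv2.imwrite("pics/"+n,f["pixels"][:,:,::-1])
E
python3 - <<'E'
from h import *
Z=dict(knob_grip=.08,stay=0,tab_face=.045,pad_face=.038,cooker_mid=.046,jug_mid=.0625,tongs_mid=.006,container_mid=.035,mug=0,spice_jar=0)
F={n:bot.grab_frame(n) for n in("scene","side","wrist")}
s=bot.observe();print(s["clock"],s["position"],s["tool_rot"],s["force"])
for n,f in F.items(): save(f,n+"0.png")
for l,z in Z.items():
    for n,f in F.items():
        r=bot.spot_point(f,l)
        if r: print(l,n,np.round(r[0]["position"]),round(r[0]["conf"],2),np.round(atz(f,r[0]["position"],z),3))
cv2.imwrite("pics/a.png",np.hstack([F["scene"]["pixels"],F["side"]["pixels"]])[:,:,::-1][:, :])
im=cv2.imread("pics/a.png");cv2.imwrite("pics/a.png",cv2.resize(im,(800,300)))
E
```

```text
0.15 [0.15083588 0.60626586 0.23086282] [-3.14071653e+00  4.99597519e-05  2.89779503e+00] [ 0.76578113 -0.37359117 -0.36041453]
knob_grip scene [236. 171.] 0.44 [ 0.505 -0.089  0.08 ]
knob_grip side [248. 208.] 0.54 [ 0.514 -0.104  0.08 ]
stay scene [198. 168.] 0.63 [ 0.366 -0.171  0.   ]
stay side [245. 224.] 0.66 [ 0.514 -0.083  0.   ]
tab_face scene [178. 192.] 0.69 [ 0.468 -0.273  0.045]
tab_face side [274. 271.] 0.57 [ 0.485 -0.273  0.045]
pad_face scene [287. 174.] 0.64 [0.562 0.064 0.038]
pad_face side [228. 174.] 0.89 [0.548 0.074 0.038]
jug_mid scene [257. 214.] 0.66 [ 0.665 -0.105  0.062]
jug_mid side [299. 194.] 0.88 [ 0.659 -0.113  0.062]
tongs_mid scene [195. 167.] 0.65 [ 0.364 -0.18   0.006]
tongs_mid side [213. 273.] 0.92 [ 0.373 -0.182  0.006]
container_mid scene [198. 234.] 0.55 [ 0.626 -0.276  0.035]
container_mid side [322. 249.] 0.82 [ 0.619 -0.272  0.035]
mug scene [110. 270.] 0.89 [ 0.594 -0.533  0.   ]
mug side [380. 343.] 0.78 [ 0.596 -0.512  0.   ]
spice_jar scene [121. 234.] 0.7 [ 0.496 -0.474  0.   ]
spice_jar side [328. 352.] 0.61 [ 0.492 -0.473  0.   ]
```

View pics/scene0.png

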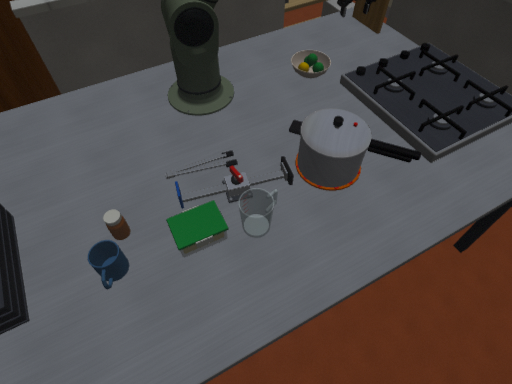

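View pics/side0.png

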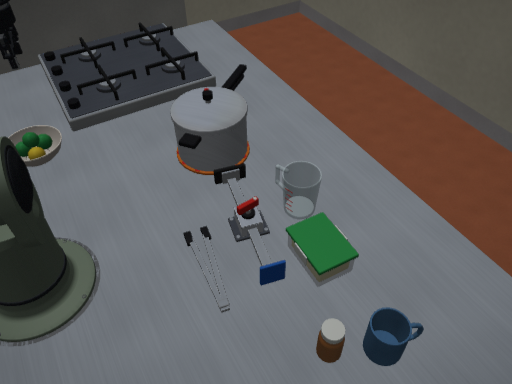

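The scene view shows the stay with its red knob near (236,174), the blue tab at (179,194), the pad at (287,171) and the cooker around (335,150). In the side view the knob is at (248,206), the tab at (272,272), the pad at (230,173) and the tongs at (207,268). The network's points match these.

```bash
cat >> h.py <<'E'
from scipy.spatial.transform import Rotation as Ro
def delta(p,yaw):
    s=bot.observe();R=Ro.from_euler('xyz',s["tool_rot"]).as_matrix()
    y=s["tool_rot"][2];d=R.T@(np.array(p)-s["position"])
    return np.round(d,4), round(float(np.degrees((y-yaw+np.pi)%(2*np.pi)-np.pi)),1)
E
python3 - <<'E'
from h import *
F={n:bot.grab_frame(n) for n in("scene","side")}
R={}
for l in("knob_grip","tab_face","pad_face","cooker_mid"):
    rs=[]
    for n,f in F.items():
        r=bot.spot_point(f,l); 
        if r: rs.append(ray(f,r[0]["position"]))
        q=bot.regions_of(f,l)
        if q:
            m=q[0]["region"];ys,xs=np.where(m);print(l,n,"region",round(q[0]["conf"],2),xs.min(),xs.max(),ys.min(),ys.max(),q[0]["position"])
    if len(rs)==2: R[l]=tri(rs);print(l,R[l].round(3))
# trivet orange: fit cooker centre by projecting the trivet disc edge
from scipy.optimize import least_squares
for n,f in F.items():
    h=cv2.cvtColor(f["pixels"],cv2.COLOR_RGB2HSV).astype(int)
    m=(h[...,0]>3)&(h[...,0]<18)&(h[...,1]>170)&(h[...,2]>120)
    a=(slice(110,200),slice(150,260)) if n=="side" else (slice(120,200),slice(280,380))
    k=np.zeros_like(m);k[a]=m[a]
    ys,xs=np.where(k)
    low={x:ys[xs==x].max()+.5 for x in set(xs)}
    P=np.array([atz(f,(x,y),.004)[:2] for x,y in low.items()])
    r=least_squares(lambda c:np.hypot(*(P-c).T)-.112,P.mean(0)+[0,.1],loss='soft_l1',f_scale=.002)
    print(n,"trivet centre",r.x.round(4),len(P),r.cost, np.abs(r.fun).mean())
    # red knob bar axis
    b=(slice(190,220),slice(235,262)) if n=="side" else (slice(160,186),slice(225,250))
    mm=((h[...,0]<6)|(h[...,0]>172))&(h[...,1]>150)&(h[...,2]>100)
    kk=np.zeros_like(mm);kk[b]=mm[b];ys,xs=np.where(kk)
    G=np.array([atz(f,(x,y),.086)[:2] for x,y in zip(xs,ys)])
    w,v=np.linalg.eigh(np.cov(G.T));print("knob",G.mean(0).round(4),"axis",np.arctan2(v[1,1],v[0,1]).round(3),w**.5)
E
```

```text
knob_grip scene region 0.5 230 241 166 183 [234.3, 171.9]
knob_grip side region 0.53 238 258 197 218 [249.9, 208.9]
knob_grip [ 0.511 -0.09   0.074]
tab_face scene region 0.97 178 291 158 204 [254.3, 180.1]
tab_face side region 0.74 214 285 163 284 [253.3, 235.7]
tab_face [ 0.477 -0.276  0.048]
pad_face scene region 0.83 175 292 157 206 [251.0, 186.2]
pad_face side region 0.79 214 285 162 284 [252.1, 237.4]
pad_face [0.556 0.082 0.024]
cooker_mid scene region 0.94 290 420 108 186 [337.5, 146.1]
cooker_mid side region 0.85 171 247 64 170 [208.6, 124.6]
scene trivet centre [0.5666 0.2303] 61 3.0366318789351278e-05 0.0008810530699712272
knob [ 0.5066 -0.0936] axis -3.041 [0.00325524 0.01433099]
side trivet centre [0.575  0.2341] 47 1.8335902741480954e-05 0.0007645282732374024
knob [ 0.5136 -0.0909] axis -3.048 [0.00348541 0.01527032]
```

Request:
{"api": "carry_out", "payload": {
  "rows": [
    [[0, 0, -0.04, 0], [0, 0, -0.08, 0], [0, 0, -0.12, 0], [0, 0, -0.12, 0]]
  ]
}}

```text
clock: 2.88
position: [0.1514, 0.6086, 0.3592]
tool_rot: [3.132, -0.001, 2.897]
force: [0.7, 1.3, 0.4]
grip_width: 0.0859
finger_force: 0.0
```

Request:
{"api": "carry_out", "payload": {
  "rows": [
    [[-0.03, -0.011, 0, 7], [-0.06, -0.022, 0, 14], [-0.09, -0.034, 0, 21], [-0.12, -0.045, 0, 28], [-0.15, -0.056, 0, 35], [-0.18, -0.068, 0, 42], [-0.21, -0.08, 0, 49], [-0.24, -0.09, 0, 56], [-0.27, -0.102, 0, 63], [-0.3, -0.114, 0, 70], [-0.33, -0.125, 0, 77], [-0.34, -0.13, 0, 84]]
  ]
}}

```text
clock: 3.88
position: [0.4531, 0.3949, 0.3515]
tool_rot: [3.14, 0.001, 1.421]
force: [0.7, -0.4, -0.1]
grip_width: 0.0852
finger_force: 0.0
```

Run:
```python
from h import *
print(delta((.51,-.092,.25),.097),delta((.54,.15,.36),.097),bot.observe()["qpos"])
```

```text
(array([-0.4729,  0.1286,  0.1021]), 75.9) (array([-0.2292,  0.1224, -0.0081]), 75.9) [-1.08080401  0.40325046  0.38271791  1.52084453 -0.15330226  1.24674608
 -0.82661031]
```

Request:
{"api": "carry_out", "payload": {
  "rows": [
    [[-0.038, 0.015, -0.005, 6.5], [-0.076, 0.035, -0.005, 13], [-0.115, 0.055, -0.005, 19.5], [-0.153, 0.075, -0.005, 26], [-0.191, 0.095, -0.005, 32.5], [-0.229, 0.115, -0.005, 39], [-0.268, 0.12, 0, 45], [-0.307, 0.123, 0, 52], [-0.346, 0.126, 0, 58], [-0.385, 0.128, 0, 64], [-0.424, 0.129, 0.03, 70], [-0.46, 0.129, 0.06, 76]]
  ]
}}

```text
clock: 4.88
position: [0.5149, -0.0675, 0.2999]
tool_rot: [-3.141, -0.003, 0.1]
force: [0.7, 1.0, -1.7]
grip_width: 0.0856
finger_force: 0.0
```

Run:
```python
from h import *
print(bot.observe()["position"],bot.observe()["tool_rot"],bot.observe()["qpos"])
f=bot.grab_frame("wrist");save(f,"w1.png")
for l,z in dict(knob_grip=.08,tab_face=.045,pad_face=.038).items():
    r=bot.spot_point(f,l)
    if r: print(l,r[0]["position"],r[0]["conf"],atz(f,r[0]["position"],z).round(4))
h=cv2.cvtColor(f["pixels"],cv2.COLOR_RGB2HSV).astype(int)
mm=((h[...,0]<6)|(h[...,0]>172))&(h[...,1]>150)&(h[...,2]>90)
n,lab,st,c=cv2.connectedComponentsWithStats(mm.astype(np.uint8));print(st[1:][st[1:,4]>100])
i=1+st[1:,4].argmax();ys,xs=np.where(lab==i)
G=np.array([atz(f,(x,y),.088)[:2] for x,y in zip(xs,ys)])
w,v=np.linalg.eigh(np.cov(G.T));print("knob",G.mean(0).round(4),"axis",np.arctan2(v[1,1],v[0,1]).round(3),(12*w)**.5)
```

```text
[ 0.51491087 -0.06751814  0.29989149] [-3.1414958  -0.00344569  0.09957892] [-0.58232889  0.36058216  0.79591771  1.81979142 -0.29129205  1.07861017
 -1.15096768]
knob_grip [268.0, 171.5] 0.63 [ 0.5109 -0.0921  0.08  ]
tab_face [379.8, 200.1] 0.74 [ 0.4763 -0.2736  0.045 ]
pad_face [158.4, 128.8] 0.84 [0.5507 0.0728 0.038 ]
[[265 148  11  44 392]]
knob [ 0.5129 -0.0946] axis -3.017 [0.01387995 0.05721404]
```

View pics/w1.png

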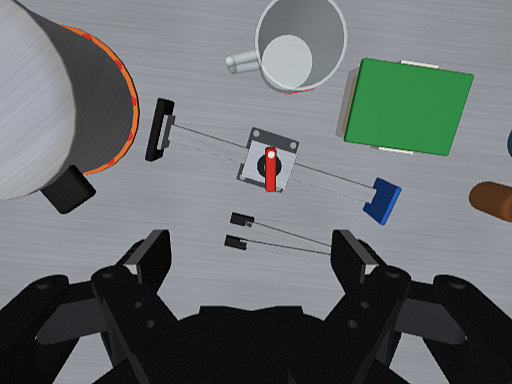

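The wrist view shows the red bar centred at (270,170) and its collar at (268,167). There is clear space on both sides for the fingers, so I'll descend.

Request:
{"api": "carry_out", "payload": {
  "rows": [
    [[-0.0055, 0.025, 0.03, -1], [-0.0055, 0.025, 0.06, -1], [-0.0055, 0.025, 0.09, -1], [-0.0055, 0.025, 0.12, -1], [-0.0055, 0.025, 0.15, -1], [-0.0055, 0.025, 0.18, -1], [-0.0055, 0.025, 0.2, -1], [-0.0055, 0.025, 0.215, -1], [-0.0055, 0.025, 0.225, -1], [-0.0055, 0.025, 0.233, -1], [-0.0055, 0.025, 0.233, -1]]
  ]
}}

```text
clock: 6.0
position: [0.5121, -0.0902, 0.0658]
tool_rot: [-3.141, 0.0, 0.124]
force: [-0.2, -0.4, 0.9]
grip_width: 0.0853
finger_force: 0.0
```

Request:
{"api": "carry_out", "payload": {
  "rows": [
    [[0, 0, 0, 0], [0, 0, 0, 0], [0, 0, 0, 0], [0, 0, 0, 0], [0, 0, 0, 0], [0, 0, 0, 0], [0, 0, 0, 0], [0, 0, 0, 0]]
  ],
  "grip": 0.0,
  "grip_force": 60
}}

```text
clock: 6.67
position: [0.5127, -0.0943, 0.0672]
tool_rot: [3.137, -0.002, 0.12]
force: [1.8, -19.2, 3.1]
grip_width: 0.0128
finger_force: 60.7
```

Request:
{"api": "carry_out", "payload": {
  "rows": [
    [[0, 0.002, 0, 0], [0, 0.002, 0, -6], [0, 0.002, 0, -12], [0, 0.002, 0, -18], [0, 0.002, 0, -24], [0, 0.002, 0, -30], [0, 0.002, 0, -36], [0, 0.002, 0, -42], [0, 0.002, 0, -48], [0, 0.002, 0, -54], [0, 0.002, 0, -57], [0, 0.002, 0, -57]]
  ]
}}

```text
clock: 7.67
position: [0.5136, -0.096, 0.0671]
tool_rot: [3.137, 0.001, 1.119]
force: [7.8, -18.3, -5.1]
grip_width: 0.0128
finger_force: 59.5
```

Request:
{"api": "carry_out", "payload": {
  "rows": [
    [[0, 0, 0, 0], [0, 0, 0, 0], [0, 0, 0, 0]]
  ]
}}

```text
clock: 7.92
position: [0.5136, -0.096, 0.0671]
tool_rot: [3.137, 0.002, 1.115]
force: [6.9, -18.6, -3.6]
grip_width: 0.0127
finger_force: 59.6
```

Request:
{"api": "carry_out", "payload": {
  "rows": [
    [[0, 0, 0, 0], [0, 0, 0, 0], [0, 0, 0, 0], [0, 0, 0, 0], [0, 0, -0.03, 0], [0, 0, -0.06, 0], [0, 0, -0.1, 0], [0, 0, -0.12, 0], [0, 0, -0.12, 0]]
  ],
  "grip": 0.06
}}

```text
clock: 8.67
position: [0.5139, -0.093, 0.1906]
tool_rot: [3.136, -0.003, 1.118]
force: [0.3, -0.6, 0.9]
grip_width: 0.0599
finger_force: 0.0
```

Run:
```python
from h import *
s=bot.observe();print(s["position"],s["tool_rot"],s["force"])
f=bot.grab_frame("side");save(f,"s2.png")
a=np.radians(77.9);u=np.array([np.cos(a),np.sin(a)])
t=np.array([.4765,-.2745])
for d,z in((-.04,.187),(-.04,.037),(0,.037),(.048,.037)): print(d,delta((*(t+d*u),z),a))
```

```text
[ 0.51386993 -0.09298736  0.19055418] [ 3.13628438e+00 -2.72440931e-03  1.11760590e+00] [ 0.32797279 -0.60873154  0.85544126]
-0.04 (array([-0.2184,  0.0562,  0.0012]), -13.8)
-0.04 (array([-0.2187,  0.0557,  0.1512]), -13.8)
0 (array([-0.1798,  0.0461,  0.1512]), -13.8)
0.048 (array([-0.1332,  0.0347,  0.1513]), -13.8)
```

Request:
{"api": "carry_out", "payload": {
  "rows": [
    [[-0.03, 0.008, 0, -2], [-0.06, 0.016, 0, -4], [-0.09, 0.024, 0, -6], [-0.12, 0.032, 0, -8], [-0.15, 0.04, 0, -10], [-0.18, 0.047, 0, -12], [-0.21, 0.054, 0, -13.8], [-0.223, 0.0575, 0, -13.8], [-0.223, 0.0575, 0.03, -13.8], [-0.223, 0.0575, 0.06, -13.8], [-0.223, 0.0575, 0.06, -13.8]]
  ],
  "grip": 0
}}

```text
clock: 9.63
position: [0.4637, -0.3167, 0.1212]
tool_rot: [-3.134, -0.002, 1.358]
force: [-0.2, 2.0, -1.2]
grip_width: -0.0001
finger_force: 0.0
```

Run:
```python
from h import *
f=bot.grab_frame("side");save(f,"s3.png");w=bot.grab_frame("wrist")
cv2.imwrite("pics/c3.png",np.hstack([cv2.resize(f["pixels"][130:330,160:360],(400,400)),cv2.resize(w["pixels"],(400,300))[[*range(300)]+[0]*100]])[:,:,::-1])
s=bot.observe();print(s["position"],s["tool_rot"])
for l,z in dict(tab_face=.045,pad_face=.038,knob_grip=.08).items():
  for g in(f,w):
    r=bot.spot_point(g,l)
    if r: print(l,r[0]["position"],r[0]["conf"],atz(g,r[0]["position"],z).round(4))
h=cv2.cvtColor(w["pixels"],cv2.COLOR_RGB2HSV).astype(int)
mm=((h[...,0]<6)|(h[...,0]>172))&(h[...,1]>150)&(h[...,2]>90)
n,lab,st,c=cv2.connectedComponentsWithStats(mm.astype(np.uint8))
i=1+st[1:,4].argmax();print(st[i]);ys,xs=np.where(lab==i)
G=np.array([atz(w,(x,y),.088)[:2] for x,y in zip(xs,ys)])
q,v=np.linalg.eigh(np.cov(G.T));print("knob",G.mean(0).round(4),"axis",np.arctan2(v[1,1],v[0,1]).round(3),(12*q)**.5)
```

```text
[ 0.46565458 -0.31795292  0.12581127] [-3.13893282e+00 -7.11680499e-04  1.35842796e+00]
tab_face [269.8, 274.1] 0.76 [ 0.472  -0.2741  0.045 ]
tab_face [253.5, 149.1] 0.75 [ 0.475  -0.2784  0.045 ]
pad_face [227.1, 173.0] 0.87 [0.5462 0.0769 0.038 ]
knob_grip [248.4, 205.6] 0.69 [ 0.5183 -0.0957  0.08  ]Traceback (most recent call last):
  File "<stdin>", line 12, in <module>
ValueError: attempt to get argmax of an empty sequence
```

View pics/c3.png

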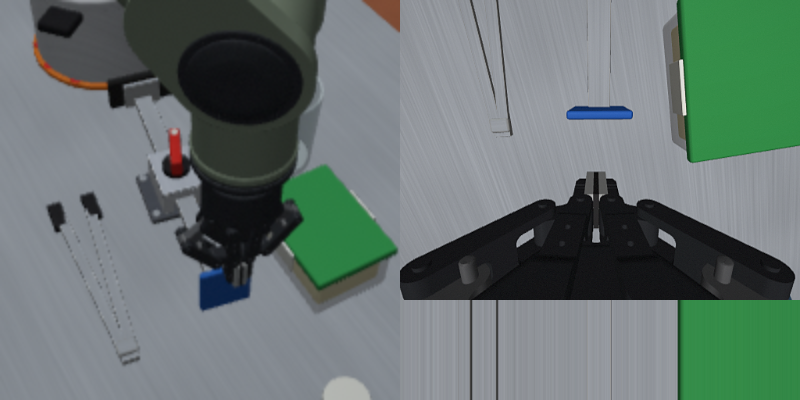

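The side crop shows the red bar in line with the slide, so the knob is loose. The closed fingers are centred behind the tab. Next I'll lower and push.

Request:
{"api": "carry_out", "payload": {
  "rows": [
    [[0, 0, 0.03, 0], [0, 0, 0.06, 0], [0, 0, 0.09, 0], [0, 0, 0.09, 0], [0.01, 0, 0.09, 0], [0.02, 0, 0.09, 0], [0.025, 0, 0.09, 0], [0.03, 0, 0.09, 0], [0.035, 0, 0.09, 0], [0.04, 0, 0.09, 0], [0.045, 0, 0.09, 0], [0.05, 0, 0.09, 0]]
  ]
}}

```text
clock: 11.03
position: [0.4769, -0.2695, 0.0367]
tool_rot: [3.141, 0.0, 1.358]
force: [-0.4, -3.2, 2.3]
grip_width: 0.0005
finger_force: 0.0
```

```bash
cat > m.py <<'E'
from h import *
import sys
f=bot.grab_frame("side");w=bot.grab_frame("scene");save(f,f"s{sys.argv[1]}.png")
cv2.imwrite(f"pics/c{sys.argv[1]}.png",np.hstack([cv2.resize(f["pixels"][100:300,160:360],(400,400)),cv2.resize(w["pixels"][100:220,260:380],(400,400))])[:,:,::-1])
s=bot.observe();print(s["position"],s["tool_rot"],s["force"])
u=np.array([.2109,.9775])
for g in(f,w):
    r=bot.spot_point(g,"pad_face")
    if r: p=atz(g,r[0]["position"],.038)[:2];print("pad",r[0]["position"],r[0]["conf"],p.round(4),"gap",((np.array([.571,.232])-p)@u-.105).round(4))
E
python3 m.py 4
```

```text
[ 0.47701216 -0.26856108  0.03641702] [-3.14138361e+00 -5.74650528e-04  1.35936229e+00] [0.77076286 1.06566909 0.96738299]
pad [224.8, 167.4] 0.97 [0.5513 0.1008] gap 0.0274
pad [293.1, 171.6] 0.94 [0.5651 0.0867] gap 0.0383
```

Request:
{"api": "carry_out", "payload": {
  "rows": [
    [[0.003, 0, 0, 0], [0.006, 0, 0, 0], [0.009, 0, 0, 0], [0.012, 0, 0, 0], [0.015, 0, 0, 0], [0.018, 0, 0, 0], [0.018, 0, 0, 0]]
  ]
}}

```text
clock: 11.82
position: [0.4807, -0.2512, 0.0363]
tool_rot: [-3.141, -0.0, 1.359]
force: [-0.3, 1.1, 1.7]
grip_width: -0.0004
finger_force: 0.0
```

```bash
python3 m.py 5
```

```text
[ 0.48080344 -0.25149758  0.03639142] [ 3.14153370e+00 -4.63548826e-04  1.35908268e+00] [0.09130754 0.05375826 0.96912257]
pad [224.4, 164.6] 0.63 [0.5558 0.1119] gap 0.0156
pad [299.1, 169.4] 0.78 [0.5667 0.1089] gap 0.0162
```

View pics/c5.png

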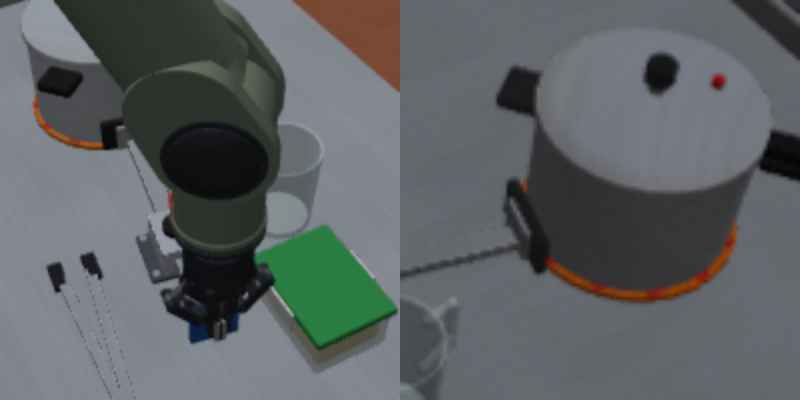

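The gap looks to be about 15 mm. I'll creep forward and watch the force.

Request:
{"api": "carry_out", "payload": {
  "rows": [
    [[0.002, 0, 0, 0], [0.004, 0, 0, 0], [0.006, 0, 0, 0], [0.008, 0, 0, 0], [0.009, 0, 0, 0], [0.01, 0, 0, 0]]
  ]
}}

```text
clock: 12.52
position: [0.4821, -0.2448, 0.0366]
tool_rot: [3.14, 0.003, 1.356]
force: [-3.6, -24.7, -4.4]
grip_width: 0.0002
finger_force: 0.0
```

Request:
{"api": "carry_out", "payload": {
  "rows": [
    [[0.001, 0, 0, 0], [0.002, 0, 0, 0]]
  ]
}}

```text
clock: 12.68
position: [0.4823, -0.2441, 0.0366]
tool_rot: [3.14, 0.005, 1.355]
force: [-4.6, -26.8, -4.3]
grip_width: -0.0001
finger_force: 0.0
```

```bash
python3 m.py 6
```

```text
[ 0.48238876 -0.24382043  0.03658797] [3.14012063 0.0041773  1.35545128] [ -3.57424305 -24.66771472  -4.51480471]
pad [225.0, 163.5] 0.83 [0.5594 0.1152] gap 0.0116
pad [298.9, 170.5] 0.89 [0.5704 0.1057] gap 0.0186
```

Run:
```python
from h import *
a=bot.grab_frame("scene")["pixels"];b=bot.grab_frame("side")["pixels"]
o=cv2.imread("pics/scene0.png")[:,:,::-1]; o2=cv2.imread("pics/side0.png")[:,:,::-1]
z=lambda i,c,r:cv2.resize(i[r:r+60,c:c+80],(400,300),interpolation=cv2.INTER_CUBIC)
cv2.imwrite("pics/c7.png",np.vstack([np.hstack([z(a,275,135),z(o,275,135)]),np.hstack([z(b,185,130),z(o2,185,130)])])[:,:,::-1])
def edge(i,c0,c1,r0,r1): 
    return cv2.cvtColor(np.ascontiguousarray(i[r0:r1,c0:c1]),cv2.COLOR_RGB2GRAY).astype(np.float32)
# cooker shift: phase correlation on lid regions
for n,i,j,bx in(("scene",a,o,(315,370,112,140)),("side",b,o2,(180,205,90,125))):
    print(n,cv2.phaseCorrelate(edge(j,*bx),edge(i,*bx)))
```

```text
scene ((0.33157375654215215, -0.028048715059899365), 0.9311824364132352)
side ((-0.2340340310206841, -0.11080083842922761), 0.4660655323664347)
```

View pics/c7.png

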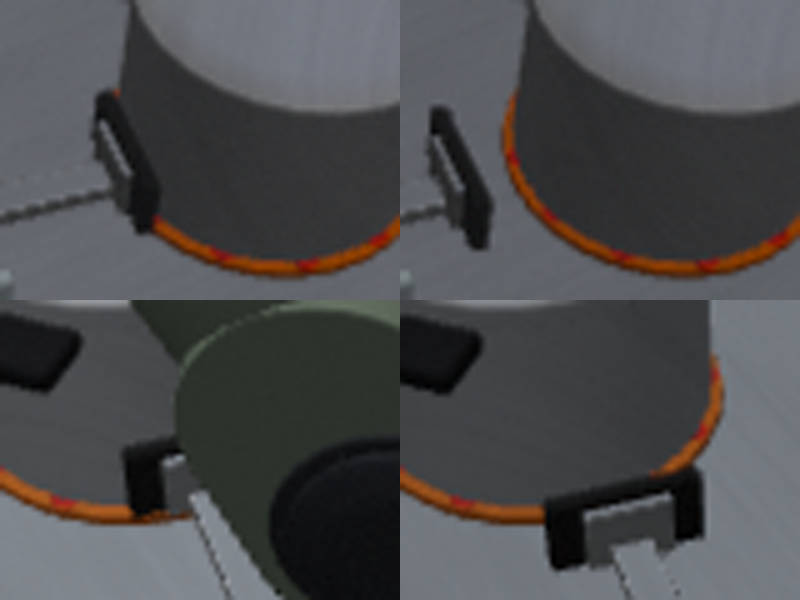

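The scene crop shows the pad against the wall, with the lid displaced only about 0.3 px (roughly 1 mm). That fits the rise to 25 N, so they are in contact. I'll back off, lift and return to the knob.

Request:
{"api": "carry_out", "payload": {
  "rows": [
    [[-0.005, 0, 0, 0], [-0.015, 0, 0, 0], [-0.03, 0, 0, 0], [-0.035, 0, -0.02, 0], [-0.035, 0, -0.055, 0], [-0.035, 0, -0.09, 0], [-0.035, 0, -0.13, 0], [-0.035, 0, -0.165, 0], [-0.035, 0, -0.165, 0], [-0.035, 0, -0.165, 0]]
  ]
}}

```text
clock: 13.82
position: [0.4764, -0.2748, 0.2032]
tool_rot: [3.138, -0.0, 1.359]
force: [0.2, 0.0, -1.6]
grip_width: -0.0001
finger_force: 0.0
```

Run:
```python
from h import *
print(delta((.5135,-.095,.2),1.117))
```

```text
(array([ 0.1836, -0.0016,  0.0032]), 13.9)
```

Request:
{"api": "carry_out", "payload": {
  "rows": [
    [[0.03, 0, 0, 3], [0.06, 0, 0, 6], [0.09, 0, 0, 9], [0.12, 0, 0, 12], [0.15, 0, 0, 13.9], [0.175, -0.001, 0, 13.9], [0.1835, -0.0016, 0, 13.9], [0.1835, -0.0016, 0, 13.9], [0.1835, -0.0016, 0, 13.9], [0.1835, -0.0016, 0, 13.9]]
  ],
  "grip": 0.05
}}

```text
clock: 14.65
position: [0.5123, -0.096, 0.201]
tool_rot: [-3.141, 0.001, 1.115]
force: [-0.8, -0.9, 0.5]
grip_width: 0.0498
finger_force: 0.0
```

Run:
```python
from h import *
s=bot.observe();print(s["position"],s["tool_rot"],s["grip_width"])
print(delta((.5135,-.095,.067),1.117))
f=bot.grab_frame("wrist");save(f,"w8.png")
g=bot.grab_frame("scene");b=(slice(155,190),slice(220,255))
h=cv2.cvtColor(g["pixels"],cv2.COLOR_RGB2HSV).astype(int);mm=((h[...,0]<6)|(h[...,0]>172))&(h[...,1]>150)&(h[...,2]>90)
for p in("pad_face",):
    r=bot.spot_point(g,p);print(r[0] if r else None)
```

```text
[ 0.5123143  -0.09601222  0.20097917] [-3.14099543e+00  7.42307437e-04  1.11463148e+00] 0.049805894554843445
(array([0.0015, 0.0007, 0.134 ]), -0.1)
{'position': [300.2, 168.2], 'conf': 0.58}
```

View pics/w8.png

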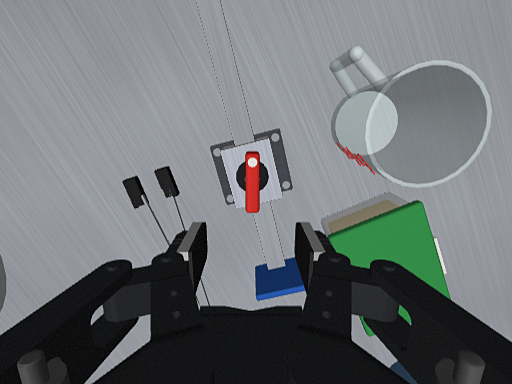

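The wrist view shows the red bar upright at (252,180), between and parallel to the fingers. I'll descend and pinch it.

Request:
{"api": "carry_out", "payload": {
  "rows": [
    [[0.001, 0.001, 0.035, 0], [0.001, 0.001, 0.07, 0], [0.001, 0.001, 0.1, 0], [0.001, 0.001, 0.12, 0], [0.001, 0.001, 0.134, 0], [0.001, 0.001, 0.134, 0], [0.001, 0.001, 0.134, 0]]
  ]
}}

```text
clock: 15.38
position: [0.5138, -0.095, 0.0673]
tool_rot: [-3.141, 0.001, 1.115]
force: [0.0, -0.3, -0.1]
grip_width: 0.0501
finger_force: 0.0
```

Request:
{"api": "carry_out", "payload": {
  "rows": [
    [[0, 0, 0, 0], [0, 0, 0, 0], [0, 0, 0, 0], [0, 0, 0, 0], [0, 0, 0, 0], [0, 0, 0, 0]]
  ],
  "grip": 0,
  "grip_force": 60
}}

```text
clock: 15.88
position: [0.5147, -0.0944, 0.0685]
tool_rot: [3.14, -0.001, 1.116]
force: [-2.0, -0.7, 8.9]
grip_width: 0.0127
finger_force: 60.8
```

Request:
{"api": "carry_out", "payload": {
  "rows": [
    [[0, 0, 0, 6], [0, 0, 0, 12], [0, 0, 0, 18], [0, 0, 0, 24], [0, 0, 0, 30], [0, 0, 0, 36], [0, 0, 0, 42], [0, 0, 0, 48], [0, 0, 0, 54], [0, 0, 0, 60], [0, 0, 0, 60], [0, 0, 0, 60]]
  ]
}}

```text
clock: 16.88
position: [0.5147, -0.0945, 0.0686]
tool_rot: [3.141, -0.002, 0.068]
force: [-3.2, -0.0, 15.5]
grip_width: 0.013
finger_force: 61.7
```

Request:
{"api": "carry_out", "payload": {
  "rows": [
    [[0, 0, 0, 0], [0, 0, 0, 0], [0, 0, 0, 0], [0, 0, 0, 0], [0, 0, -0.03, 0], [0, 0, -0.06, 0], [0, 0, -0.1, 0], [0, 0, -0.14, 0], [0, 0, -0.18, 0], [0, 0, -0.2, 0], [0, 0, -0.2, 0]]
  ],
  "grip": 0.06
}}

```text
clock: 17.8
position: [0.5156, -0.0948, 0.2715]
tool_rot: [-3.141, -0.006, 0.069]
force: [0.2, 0.3, 0.4]
grip_width: 0.06
finger_force: 0.0
```

Run:
```python
from h import *
f=bot.grab_frame("wrist");a=bot.grab_frame("scene")["pixels"]
cv2.imwrite("pics/c9.png",np.hstack([cv2.resize(f["pixels"],(400,300)),cv2.resize(a[130:205,270:370],(400,300),interpolation=cv2.INTER_CUBIC)])[:,:,::-1])
h=cv2.cvtColor(f["pixels"],cv2.COLOR_RGB2HSV).astype(int)
mm=((h[...,0]<6)|(h[...,0]>172))&(h[...,1]>150)&(h[...,2]>90)
n,lab,st,c=cv2.connectedComponentsWithStats(mm.astype(np.uint8));i=1+st[1:,4].argmax();ys,xs=np.where(lab==i)
G=np.array([atz(f,(x,y),.088)[:2] for x,y in zip(xs,ys)])
w,v=np.linalg.eigh(np.cov(G.T));print("knob",G.mean(0).round(4),"axis",np.arctan2(v[1,1],v[0,1]).round(3))
t=bot.spot_point(f,"pad_face");
if t: print(atz(f,t[0]["position"],.038))
print(bot.observe()["clock"],bot.observe()["position"])
```

```text
knob [ 0.5123 -0.0943] axis -3.069
[0.55848082 0.12146009 0.038     ]
17.95 [ 0.51387316 -0.09401521  0.26694997]
```

View pics/c9.png

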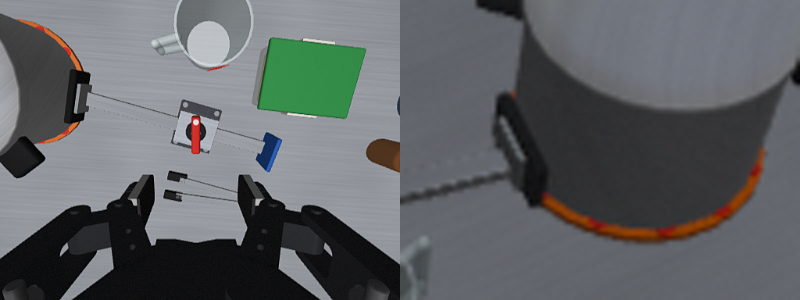

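Run:
```python
from h import *
for n,bx,bg in(("scene",(295,372,112,160),(200,270,190,250)),("side",(172,250,92,150),(280,360,215,280))):
    f=bot.grab_frame(n);o=cv2.imread(f"pics/{n}0.png")[:,:,::-1]
    for nm,b in(("cooker",bx),("background",bg)):
        c=lambda i:cv2.cvtColor(np.ascontiguousarray(i[b[2]:b[3],b[0]:b[1]]),cv2.COLOR_RGB2GRAY).astype(np.float32)
        cc,W=cv2.findTransformECC(c(o),c(f["pixels"]),np.eye(2,3,dtype=np.float32),cv2.MOTION_TRANSLATION)
        print(n,nm,cc,W[:,2])
    p=np.array([.571,.232,.15]);K=f["K"];T=np.linalg.inv(f["pose"])
    pr=lambda q:(lambda v:v[:2]/v[2])(K@(T[:3,:3]@q+T[:3,3]))
    print("px per mm along slide",(pr(p+[.0021,.0098,0])-pr(p))/10)
    # projected wall silhouette (bottom z=.01 circle) for candidate centres vs. image: grey edge columns at wall mid rows
    t=np.linspace(0,2*np.pi,400)
    ring=lambda z,r:np.array([pr(np.array([.571+r*np.cos(a),.232+r*np.sin(a),z])) for a in t])
    R=ring(.06,.105);g=cv2.cvtColor(f["pixels"],cv2.COLOR_RGB2GRAY)
    i,j=R[:,0].argmin(),R[:,0].argmax();print("predicted wall left/right",R[i].round(1),R[j].round(1))
    for k in(i,j):
        x,y=R[k].round().astype(int);print(x-10,g[y,x-10:x+11])
```

```text
scene cooker 0.9804165322329611 [ 0.30203438 -0.08237581]
scene background 0.9997529116877499 [ 0.02345375 -0.00268651]
px per mm along slide [ 0.29486097 -0.06580987]
predicted wall left/right [299.8 150.4] [363.8 156.5]
290 [100  99 100 101 101 100 100  99  93  51  48  49  49  47  48  49  48  47
  46  45  43]
354 [ 64  57  54  53  55  50  54  54  56  64  89 102 103 104 105 106 105 103
 103 103 102]
side cooker 0.54426014013475 [-1.1679986   0.12826777]
side background 0.8448603004281402 [ 0.00057371 -0.00796294]
px per mm along slide [-0.08274756 -0.19346871]
predicted wall left/right [174.7 137.3] [245.2 133.4]
165 [123 124 125 124 124 123 122 122 122 122 121  74  72  70  70  68  42  23
  21  20  21]
235 [  6  10   8   9   7   9  27  60  59  56  53  21  10  12  16  40 124 122
  41  12  13]
```

In the scene view the cooker has shifted (0.30, -0.08) px, which is almost exactly 1 mm along the slide. So the pad did meet the wall, and the knob reads about 1.28 rad, which is tight. I'll hand it in.

```bash
python3 -c "
from h import *
print(bot.job_done())"
```

```text
the job is handed in; nothing more can be done
None
```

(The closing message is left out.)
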